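# Pull on the blue sensor logger

## Robot

A 7-joint arm with a two-finger parallel gripper is mounted at the origin on the work surface. World frame = base frame: x ahead of the robot, y to its left, z up, the work surface at z = 0. Lengths are in m, angles in degrees, forces in N, time in s.
With the tool pointing down it reaches from about 0.35 to 0.9 m from the base axis. Payload 7.2 kg.
Tool frame: the origin (TCP) lies midway between the tips of the shut fingers; the grasp point (between the pads) lies 19 mm behind it (r.grasp_offset is the distance from the TCP to the grasp point, in m); z points along the fingers, x is the direction in which the jaws open and shut, and the axes are right-handed (so a half turn about z gives the same grasp; the last joint's range is limited). The gripper opens to 88 mm and grips with 3 to 60 N. Pads are 20 mm wide; open, the fingers measure 115 mm over their backs; the gripper's body (75 mm by 178 mm) begins 61 mm behind the grasp point.
Start: joints at [60.607, 23.554, -0.728, 91.456, 0.321, 64.991, -4.71], TCP at [0.269, -0.564, 0.223] pointing down, gripper open.
Joint ranges: [-169.25, 169.25], [-16.82, 113.86], [-84.01, 82.57], [7.8, 145.47], [-59.2, 239.2], [7.22, 106.19], [-163.78, 163.78]. Speed limits (degrees/s): [136.94, 136.94, 172.46, 172.46, 180, 180, 180].

## Interface

Orientations are given as a 3x3 rotation matrix whose columns are the frame's x, y, z axes.
In Python, from plant import status, cams, r gives the robot as it stands.
- The arm moves only by the tool servo_tool, never from a script. Its argument "increments" is a list of rows, each a list of 4 numbers: the shift along the tool's x, y, z in m, then the turn about the tool's z in rad. In form: [[x, y, z, spin], ...]. A call has 1 to 10 rows; each row is the pose to reach, as a shift and turn from the pose measured when the call began, along the tool's axes at that moment; what a row does not reach only later rows make up. A row lasts 1/10 s, in which the tool goes at most 50 mm and 8.59 degrees, less where a joint would pass 70% of its speed; a pose out of reach is approached as far as the arm can. A call with a gripper value outside its range is refused whole. "claw" is the finger opening in m, from 0 to 0.0878, set as the call begins (left out, the last holds). The fingers move at their own pace and stop on an object; "newtons" is the grip in N (left out, the last holds). Time passes only in rows, so rows that repeat a pose let the fingers close. It gives the time, the measured TCP pose, the force and the opening at its end, in the units of the state.
- status.sense(): the state, without advancing time (a new reading comes with each control period).
- cams.capture(name): name is "scene" or "top" or "wrist"; returns a dict with "pixels" (384x512x3 uint8, blue, green, red), "z_map" (384x512 float32, m along the optical axis (not along the pixel's ray), 0 where there is no reading), "camera_matrix" (3x3 intrinsics, pixels), "k1" (the pictures are not rectified: a ray, as slopes to the right and down, at radius r is drawn at 1 + k1 r^2 times it, then the intrinsics apply), "T" (4x4, takes a point from camera to world coordinates). Camera axes: x right, y up, looking along -z (the intrinsics and any distortion apply to the point x, -y, -z); pixel columns grow to the right and rows downward; lengths in m; the calibration is good to about 2 mm. A picture is of the moment at which its call begins.
- r.job_done(): hands the job in, once; it reports no verdict.
The state is a dict: "time": time; "joint_positions": joint angles; "joint_velocities": joint speeds; "joint_efforts": joint torques, N m; "ee_pos": TCP position; "tcp_rot": TCP orientation; "force": force on the tool from outside, world axes, zero at the start; "ft_torque": the same for the moment, N m; "opening": finger opening in m.
Only numpy, scipy, OpenCV 4.12 (cv2) and the standard library are available. Lean on these libraries where they do the work, as an engineer would, in place of code of your own. Each camera call takes 0.05 s, during which the arm holds its last target.

## Task

Switch on the blue sensor logger for the next experiment: pull the black knob on its top straight up until it snaps all the way out, then let go so that it rests out by itself. Leave the knobs of the white logger and the yellow logger as they are.

Things in the scene. Friction and masses are not known exactly. Their poses are not given: they have to be found in the camera images.
- blue_grip (a point): On the axis of the black knob on top of the BLUE logger, at the height to grip. Knob: plain upright cylinder, 28 mm diameter, 36 mm tall; its top is 16 mm above this point, which rises with it. The logger, a box 120 x 100 mm screwed to the bench, yawed up to 0.45 rad, has its flat top (fittings under 5 mm) 26 mm below this point at the start. Other loggers' knobs are over 110 mm away.
- blue_knob (a joint): Pull knob of the blue logger, m, sliding straight up: 0 = in (off, as at the start), 0.016 = fully out (on; a green stem shows under the knob). A snap spring rests it at either end: up to 8 mm it pulls the knob back in (at most about 6 N), beyond that it throws it out to its stop, where it stays when let go.
- white_knob (a joint): The same kind of knob on the WHITE logger, the same box in white: 0 (in, off) at the start and to stay in.
- yellow_knob (a joint): The same kind of knob on the YELLOW logger, the same box in yellow: 0.016 (out, already on) at the start and to stay out.
Mind the look-alikes: they are no part of the job. Leave any brown look-alike of the part that bears yellow_knob alone. Of the things that look like the part that bears blue_grip, take the one that is nearest to the robot's base at the start.

How it is judged:
By the outcome, as a careful person would: the job done as asked, in the order asked, and still so for the second after the job is handed in, with the robot touching nothing.
It also fails if it takes over 29 s, if anything falls off the work surface, if the arm or the gripper's body presses on something with over 40 N, if the wrist force passes 120 N, or if a joint passes its speed limit or range.

## Working session

There is one attempt and no reset: what is moved stays moved. The work goes in short steps, Python scripts to look and compute and a tool call to move; the robot and the scene stay as the last step left them, time stands still between calls to the robot, and variables do not carry over. Pictures are saved under pics/ and viewed, and the job is handed in when it is done.

Besides the shell and the picture viewer there is one more tool, called after "Call:" as name(argument=value, ...), one argument or row to a line, values as JSON. servo_tool: Moves the arm, as the interface text tells. Its arguments: {"type":"object","properties":{"increments":{"type":"array","items":{"type":"array","items":{"type":"number"}}},"claw":{"type":"number"},"newtons":{"type":"number"}},"required":["increments"]}

```bash
ls; mkdir -p pics; python3 - <<'E'
from plant import status,cams,r
import cv2,pickle
s=status.sense()
for k in("time","ee_pos","tcp_rot","force","opening"):print(k,s[k])
d={}
for n in("scene","top"):
    d[n]=cams.capture(n);cv2.imwrite(f"pics/{n}0.png",d[n]["pixels"])
    print(n,d[n]["T"],d[n]["camera_matrix"],d[n]["k1"])
pickle.dump(d,open("d0.pkl","wb"));print(r.grasp_offset)
E
```

```text
pics
time 0.0
ee_pos [ 0.26868511 -0.56374611  0.2218115 ]
tcp_rot [[ 4.30291165e-01 -9.02689815e-01 -7.82051808e-04]
 [-9.02688735e-01 -4.30291863e-01  1.40003592e-03]
 [-1.60030870e-03  1.03526269e-04 -9.99998714e-01]]
force [ 0.56112824 -1.1961199   0.5376567 ]
opening 0.08734093725840188
scene [[ 0.67965295 -0.4144327   0.60524161  1.16037543]
 [ 0.73317741  0.35808623 -0.57812208 -0.55036032]
 [ 0.02286401  0.83667185  0.54722706  0.74905773]
 [ 0.          0.          0.          1.        ]] [[407.61510604   0.         255.41424311]
 [  0.         407.61510604 196.28452075]
 [  0.           0.           1.        ]] -0.10599071451243898
top [[-0.02390883  0.99645673 -0.08063716  0.3427631 ]
 [-0.99969793 -0.02428996 -0.00374878  0.14616107]
 [-0.00569417  0.08052317  0.99673647  1.21777517]
 [ 0.          0.          0.          1.        ]] [[463.11508074   0.         256.79285626]
 [  0.         463.11508074 187.55898082]
 [  0.           0.           1.        ]] -0.09777362741520514
0.0187
```

View pics/scene0.png

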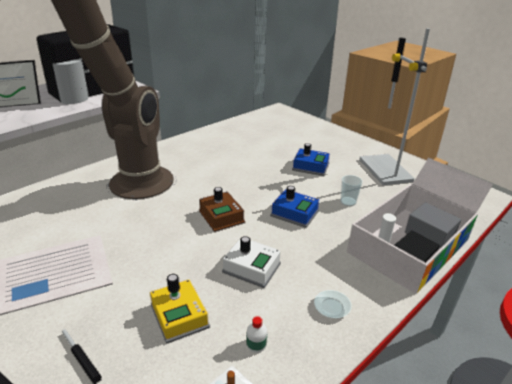

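View pics/top0.png

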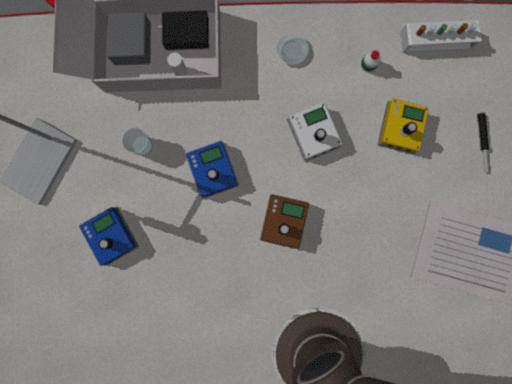

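The top view shows two blue loggers, with knobs near (213,174) and (105,244). White is near (320,134), yellow (410,128) and brown (285,229). I'll measure all of them.

```bash
cat > h.py <<'E'
import numpy as np,cv2
def cloud(c):
    K=c["camera_matrix"];h,w=c["z_map"].shape
    u,v=np.meshgrid(np.arange(w),np.arange(h))
    p=np.stack([u,v],-1).reshape(-1,1,2).astype(float)
    n=cv2.undistortPoints(p,K,np.array([c["k1"],0,0,0,0.]),None,None)
    # cv2 iterative inverse of 1+k1 r^2
    n=n.reshape(h,w,2);z=c["z_map"]
    P=np.stack([n[...,0]*z,-n[...,1]*z,-z],-1)
    W=P@c["T"][:3,:3].T+c["T"][:3,3]; W[z==0]=np.nan
    return W
E
python3 - <<'E'
import pickle,numpy as np,cv2
from h import cloud
d=pickle.load(open("d0.pkl","rb"))
c=d["top"];W=cloud(c)
seeds=dict(b1=(213,174),b2=(105,244),white=(320,134),yel=(410,128),brown=(285,229))
print("table z",np.nanmedian(W[300:340,100:200,2]))
for n,(u,v) in seeds.items():
    s=np.s_[v-14:v+15,u-14:u+15]
    P=W[s].reshape(-1,3);box=np.nanpercentile(P[:,2],40)
    t=np.nanmax(P[:,2]);k=P[P[:,2]>t-0.012]
    print(n,"boxtop",box.round(4),"knobtop",np.median(k[:,2]).round(4),"n",len(k),"c",k.mean(0).round(4),"ext",np.ptp(k,axis=0).round(3),"dist",np.hypot(*k.mean(0)[:2]).round(3))
hsv=cv2.cvtColor(c["pixels"],cv2.COLOR_BGR2HSV)
m=(hsv[...,0]>100)&(hsv[...,0]<130)&(hsv[...,1]>150)
for n in("b1","b2"):
    u,v=seeds[n];mm=np.zeros_like(m);mm[v-38:v+38,u-38:u+38]=m[v-38:v+38,u-38:u+38]
    mm&=W[...,2]>0.03
    P=W[mm];z=np.median(P[:,2]);P=P[abs(P[:,2]-z)<.01]
    print(n,z,cv2.minAreaRect(P[:,:2].astype(np.float32)))
    print(cv2.boxPoints(cv2.minAreaRect(P[:,:2].astype(np.float32))))
c=d["scene"];W=cloud(c)
for n,(u,v) in dict(b1=(291,192),b2=(307,149),white=(245,242)).items():
    P=W[v-10:v+12,u-10:u+11].reshape(-1,3);B=c["pixels"][v-10:v+12,u-10:u+11].reshape(-1,3)
    k=P[(B.max(1)<60)];k=k[k[:,2]>np.nanmax(k[:,2])-.02]
    print("scene",n,len(k),np.nanmedian(k,0).round(4),np.nanmax(k[:,2]).round(4))
E
```

```text
table z 0.0005346918464096406
b1 boxtop 0.0506 knobtop 0.0923 n 98 c [0.4705 0.2609 0.0926] ext [0.026 0.027 0.012] dist 0.538
b2 boxtop 0.0506 knobtop 0.0919 n 108 c [0.3064 0.5289 0.0923] ext [0.025 0.028 0.01 ] dist 0.611
white boxtop 0.0508 knobtop 0.0924 n 105 c [ 0.5645 -0.0094  0.0924] ext [0.027 0.028 0.011] dist 0.565
yel boxtop 0.0507 knobtop 0.1094 n 102 c [ 0.5724 -0.2316  0.1091] ext [0.026 0.027 0.01 ] dist 0.617
brown boxtop 0.0504 knobtop 0.0924 n 101 c [0.3317 0.0876 0.0927] ext [0.024 0.025 0.01 ] dist 0.343
b1 0.050779685546176845 ((0.4885297119617462, 0.2659227252006531), (0.11694543063640594, 0.09713305532932281), 18.219202041625977)
[[0.41780388 0.2937728 ]
 [0.44817287 0.20150928]
 [0.55925554 0.23807266]
 [0.52888656 0.33033615]]
b2 0.05056611922652943 ((0.3225976228713989, 0.5369952321052551), (0.1170392781496048, 0.09920879453420639), 27.9818115234375)
[[0.24764518 0.55334383]
 [0.2941931  0.46573284]
 [0.39755005 0.52064663]
 [0.35100216 0.60825765]]
scene b1 41 [0.4755 0.2494 0.082 ] 0.0915
scene b2 28 [0.3088 0.5201 0.0798] 0.0908
scene white 58 [ 0.5718 -0.0202  0.0839] 0.0927
```

b1 is the nearer blue logger (0.538 m against 0.611 m). Its knob axis is near (0.470, 0.261), with the grip point at z≈0.0765. The box top at 0.0507 and the knob top at 0.0923 fit the given sizes. Next I'll work out the waypoints in tool axes.

```bash
cat >> h.py <<'E'
def rel(s,p,yaw=None):
    R=np.array(s["tcp_rot"]);d=R.T@(np.array(p)-s["ee_pos"])
    cur=np.degrees(np.arctan2(R[1,0],R[0,0]))
    sp=0 if yaw is None else -np.radians(yaw-cur)
    return d.round(4),round(sp,3),cur.round(1)
E
python3 - <<'E'
from plant import status
from h import *
s=status.sense()
for p,y in(((.46,-.32,.22),-40),((.53,-.03,.2),-5),((.47,.261,.16),29)):print(rel(s,p,y))
E
```

```text
(array([-0.1377, -0.2776,  0.0021]), np.float64(-0.428), np.float64(-64.5))
(array([-0.3694, -0.4656,  0.0224]), np.float64(-1.039), np.float64(-64.5))
(array([-0.6578, -0.5366,  0.0628]), np.float64(-1.632), np.float64(-64.5))
```

Call:
servo_tool(
  increments=[
    [-0.014, -0.028, 0, -0.043],
    [-0.028, -0.056, 0, -0.086],
    [-0.041, -0.083, 0, -0.128],
    [-0.055, -0.111, 0, -0.171],
    [-0.069, -0.139, 0, -0.214],
    [-0.083, -0.167, 0, -0.257],
    [-0.096, -0.194, 0, -0.3],
    [-0.11, -0.222, 0, -0.342],
    [-0.124, -0.25, 0, -0.385],
    [-0.138, -0.278, 0.002, -0.428],
  ],
  claw=0.0878,
)

```text
time: 1.1
ee_pos: [0.4608, -0.3185, 0.22]
tcp_rot: [[0.767, -0.641, -0.001], [-0.641, -0.767, 0.001], [-0.001, -0.0, -1.0]]
force: [-0.3, 0.2, 0.3]
opening: 0.0876
```

```bash
python3 - <<'E'
from plant import status
from h import *
s=status.sense();print(s["time"],s["ee_pos"],s["joint_positions"])
for p,y in(((.53,-.03,.2),-5),((.47,.261,.16),29)):print(rel(s,p,y))
E
```

```text
1.1 [ 0.46082279 -0.31852928  0.22000385] [ 39.82196177  18.14122987 -12.73189714 100.0963903    4.39590493
  62.32625838 -14.24466651]
(array([-0.132 , -0.2657,  0.0203]), np.float64(-0.609), np.float64(-39.9))
(array([-0.3646, -0.4505,  0.0607]), np.float64(-1.203), np.float64(-39.9))
```

Call:
servo_tool(
  increments=[
    [-0.013, -0.027, 0.002, -0.061],
    [-0.026, -0.053, 0.004, -0.122],
    [-0.04, -0.08, 0.006, -0.183],
    [-0.053, -0.106, 0.008, -0.244],
    [-0.066, -0.133, 0.01, -0.305],
    [-0.079, -0.159, 0.012, -0.365],
    [-0.092, -0.186, 0.014, -0.426],
    [-0.106, -0.213, 0.016, -0.487],
    [-0.119, -0.239, 0.018, -0.548],
    [-0.132, -0.266, 0.02, -0.609],
  ],
)

```text
time: 2.1
ee_pos: [0.5298, -0.0285, 0.2001]
tcp_rot: [[0.996, -0.084, -0.001], [-0.084, -0.996, 0.001], [-0.001, -0.001, -1.0]]
force: [0.1, -0.2, -0.2]
opening: 0.0877
```

```bash
python3 - <<'E'
from plant import status
from h import *
s=status.sense();print(s["time"],s["ee_pos"],s["joint_positions"])
for p,y in(((.47,.261,.16),29),):print(rel(s,p,y))
E
```

```text
2.1 [ 0.52977875 -0.0284928   0.20009435] [ 19.79401229  17.99621601 -26.99361259 104.69399571   9.28960901
  59.55939092 -15.6260712 ]
(array([-0.0839, -0.2834,  0.0404]), np.float64(-0.59), np.float64(-4.8))
```

Call:
servo_tool(
  increments=[
    [-0.009, -0.03, 0.004, -0.065],
    [-0.018, -0.06, 0.008, -0.13],
    [-0.028, -0.09, 0.012, -0.195],
    [-0.037, -0.12, 0.017, -0.26],
    [-0.046, -0.15, 0.022, -0.325],
    [-0.055, -0.18, 0.026, -0.39],
    [-0.064, -0.215, 0.03, -0.455],
    [-0.073, -0.25, 0.035, -0.52],
    [-0.084, -0.2834, 0.0404, -0.59],
    [-0.084, -0.2834, 0.0404, -0.59],
  ],
)

```text
time: 3.1
ee_pos: [0.467, 0.2661, 0.1596]
tcp_rot: [[0.87, 0.493, -0.003], [0.493, -0.87, 0.003], [-0.001, -0.004, -1.0]]
force: [0.2, 0.5, 0.7]
opening: 0.0877
```

```bash
python3 - <<'E'
from plant import status,cams
from h import *
import pickle
s=status.sense();print(s["time"],s["ee_pos"],s["joint_positions"],s["joint_velocities"])
d={n:cams.capture(n) for n in("wrist","scene")}
for n in d:cv2.imwrite(f"pics/{n}1.png",d[n]["pixels"])
c=d["wrist"];W=cloud(c)
P=W.reshape(-1,3);ok=np.hypot(P[:,0]-.47,P[:,1]-.261)<.035;k=P[ok&(P[:,2]>.085)&(P[:,2]<.1)]
print(len(k),k.mean(0),k.min(0),k.max(0),cv2.minEnclosingCircle(k[:,:2].astype(np.float32)))
q=P[ok&(P[:,2]<.07)];print(np.median(q[:,2]))
print(rel(s,(.47,.261,.0595),29))
pickle.dump(d,open("d1.pkl","wb"))
E
```

```text
3.1 [0.46700349 0.26609837 0.15964418] [ -4.19232483  23.7381742  -38.99778147 105.79092927  17.36524979
  56.57531483 -20.97814851] [ 3.10872863 -1.15347642  3.44968265  0.64920602 -0.0149101   0.99438368
  0.64804657]
1092 [0.46723158 0.26054804 0.09205355] [0.45401895 0.24603078 0.08503604] [0.48178676 0.27316264 0.09473561] ((0.4679338037967682, 0.25949904322624207), 0.01408765371888876)
0.05036104227458002
(array([0.0002, 0.0063, 0.1001]), np.float64(0.009), np.float64(29.5))
```

View pics/wrist1.png

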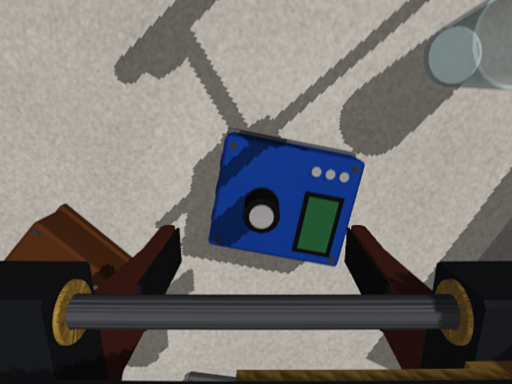

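View pics/scene1.png

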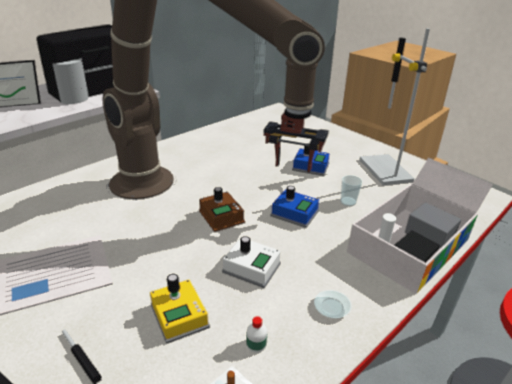

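The wrist picture shows the knob at (262,212), centred between the fingers at about (180,240) and (350,240). It gives an axis of (0.468, 0.260), within 2 mm of the top view, with a 14 mm radius as stated. The scene picture shows clear space around it, so I'll descend.

```bash
python3 - <<'E'
from plant import status
from h import *
s=status.sense();print(s["ee_pos"],rel(s,(.4682,.2602,.0595)))
E
```

```text
[0.46908626 0.26139666 0.15967442] (array([-0.0012,  0.0007,  0.1002]), 0, np.float64(29.1))
```

Call:
servo_tool(
  increments=[
    [-0.001, 0.001, 0.01, 0],
    [-0.001, 0.001, 0.02, 0],
    [-0.001, 0.001, 0.032, 0],
    [-0.001, 0.001, 0.044, 0],
    [-0.001, 0.001, 0.056, 0],
    [-0.001, 0.001, 0.068, 0],
    [-0.001, 0.001, 0.08, 0],
    [-0.001, 0.001, 0.09, 0],
    [-0.001, 0.001, 0.096, 0],
    [-0.001, 0.001, 0.099, 0],
  ],
)

```text
time: 4.2
ee_pos: [0.4682, 0.2601, 0.06]
tcp_rot: [[0.874, 0.486, -0.003], [0.486, -0.874, 0.0], [-0.002, -0.001, -1.0]]
force: [-0.1, -0.3, -0.5]
opening: 0.0879
```

```bash
python3 - <<'E'
from plant import status,cams
from h import *
c=cams.capture("wrist");cv2.imwrite("pics/wrist2.png",c["pixels"])
s=status.sense();print(s["time"],s["ee_pos"],s["force"],rel(s,(.4682,.2602,.0595)))
E
```

```text
4.25 [0.4682131  0.26007553 0.05994206] [ 0.70225858  0.57269649 -0.37890987] (array([ 0.0001, -0.0001,  0.0004]), 0, np.float64(29.1))
```

View pics/wrist2.png

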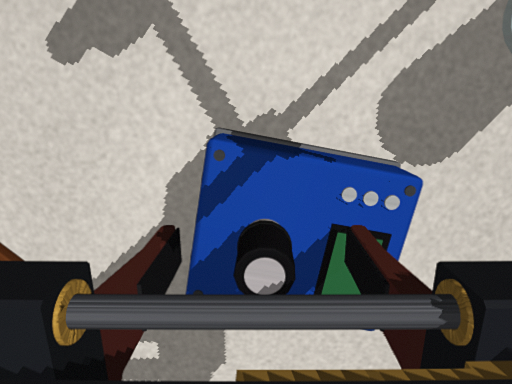

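The knob, at (265,268), sits midway between the fingers and the force is near zero. I'll close the gripper.

Call:
servo_tool(
  increments=[
    [0, 0, 0, 0],
    [0, 0, 0, 0],
    [0, 0, 0, 0],
    [0, 0, 0, 0],
    [0, 0, 0, 0],
    [0, 0, 0, 0],
    [0, 0, 0, 0],
    [0, 0, 0, 0],
    [0, 0, 0, 0],
    [0, 0, 0, 0],
  ],
  claw=0.015,
  newtons=30,
)

```text
time: 5.25
ee_pos: [0.4688, 0.2604, 0.0601]
tcp_rot: [[0.874, 0.486, -0.002], [0.486, -0.874, 0.001], [-0.001, -0.002, -1.0]]
force: [3.7, 2.3, -1.8]
opening: 0.0276
```

The opening is 27.6 mm, so the knob is gripped. Now I'll pull it up 17 mm.

Call:
servo_tool(
  increments=[
    [0, 0, -0.002, 0],
    [0, 0, -0.004, 0],
    [0, 0, -0.006, 0],
    [0, 0, -0.008, 0],
    [0, 0, -0.01, 0],
    [0, 0, -0.012, 0],
    [0, 0, -0.014, 0],
    [0, 0, -0.016, 0],
    [0, 0, -0.0165, 0],
    [0, 0, -0.0165, 0],
  ],
)

```text
time: 6.25
ee_pos: [0.4688, 0.2604, 0.0762]
tcp_rot: [[0.874, 0.486, -0.002], [0.486, -0.874, 0.001], [-0.001, -0.002, -1.0]]
force: [4.0, 2.1, -6.8]
opening: 0.0278
```

```bash
python3 - <<'E'
from plant import status,cams
from h import *
for n in("wrist","scene"):
    c=cams.capture(n);cv2.imwrite(f"pics/{n}3.png",c["pixels"] if n=="wrist" else cv2.resize(c["pixels"][130:250,200:360],None,fx=4,fy=4))
    if n=="wrist":
        P=cloud(c).reshape(-1,3);k=P[(np.hypot(P[:,0]-.468,P[:,1]-.26)<.01)&(P[:,2]<.125)];print(np.nanpercentile(k[:,2],[5,50,95]))
s=status.sense();print(s["time"],s["ee_pos"],s["force"],s["opening"])
E
```

```text
[0.05435035 0.10869953 0.10967884]
6.35 [0.46882108 0.26038393 0.07613813] [ 4.36678076  3.09026802 -7.57812167] 0.027759735886255393
```

View pics/wrist3.png

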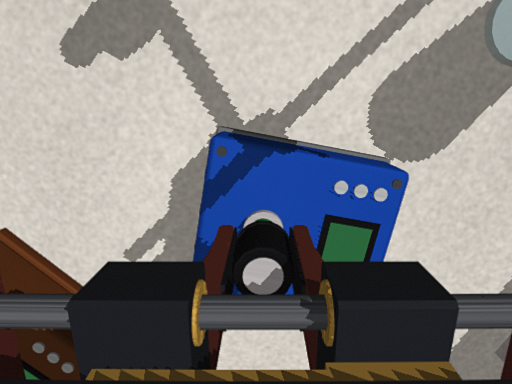

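View pics/scene3.png

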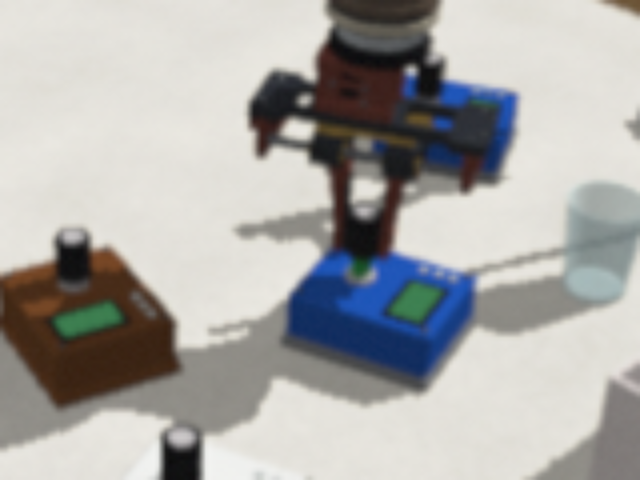

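The green stem shows under the knob (scene crop, about 362,268) and its top is at 0.1087, so it's about 16 mm out. I'll release, then lift clear.

Call:
servo_tool(
  increments=[
    [0, 0, 0, 0],
    [0, 0, 0, 0],
    [0, 0, 0, 0],
    [0, 0, 0, 0],
    [0, 0, 0, 0],
    [0, 0, 0, 0],
    [0, 0, 0, 0],
    [0, 0, 0, 0],
  ],
  claw=0.0878,
)

```text
time: 7.15
ee_pos: [0.4688, 0.2604, 0.0762]
tcp_rot: [[0.874, 0.486, -0.002], [0.486, -0.874, 0.001], [-0.001, -0.002, -1.0]]
force: [0.0, -0.3, 0.6]
opening: 0.0866
```

Call:
servo_tool(
  increments=[
    [0, 0, -0.005, 0],
    [0, 0, -0.015, 0],
    [0, 0, -0.03, 0],
    [0, 0, -0.045, 0],
    [0, 0, -0.06, 0],
    [0, 0, -0.075, 0],
    [0, 0, -0.09, 0],
    [0, 0, -0.105, 0],
    [0, 0, -0.115, 0],
    [0, 0, -0.115, 0],
  ],
)

```text
time: 8.15
ee_pos: [0.4697, 0.2607, 0.1928]
tcp_rot: [[0.874, 0.486, 0.0], [0.486, -0.874, 0.002], [0.001, -0.002, -1.0]]
force: [-0.1, 0.1, -0.6]
opening: 0.0879
```

```bash
python3 - <<'E'
from plant import status,cams
from h import *
for n in("wrist","scene"):
    c=cams.capture(n);cv2.imwrite(f"pics/{n}4.png",c["pixels"] if n=="wrist" else cv2.resize(c["pixels"][130:340,130:340],(600,600)))
    P=cloud(c).reshape(-1,3)
    for q in((.468,.260),(.5645,-.0094),(.5724,-.2316),(.3317,.0876)):
        k=P[(np.hypot(P[:,0]-q[0],P[:,1]-q[1])<.012)&(P[:,2]<.14)]
        if len(k):print(n,q,np.nanpercentile(k[:,2],[50,95,100]))
s=status.sense();print(s["time"],s["ee_pos"],s["force"],s["opening"])
E
```

```text
wrist (0.468, 0.26) [0.10847468 0.10975351 0.1105977 ]
wrist (0.3317, 0.0876) [0.05182028 0.0615587  0.06515816]
scene (0.468, 0.26) [0.08327585 0.10887364 0.1103623 ]
scene (0.5645, -0.0094) [0.07956086 0.09273961 0.09388237]
scene (0.5724, -0.2316) [0.09004963 0.10997406 0.11176694]
scene (0.3317, 0.0876) [0.08007624 0.09263508 0.09322783]
8.25 [0.46901854 0.26007016 0.19102529] [-0.04415658 -0.74315992 -0.90095075] 0.08747280065086735
```

View pics/scene4.png

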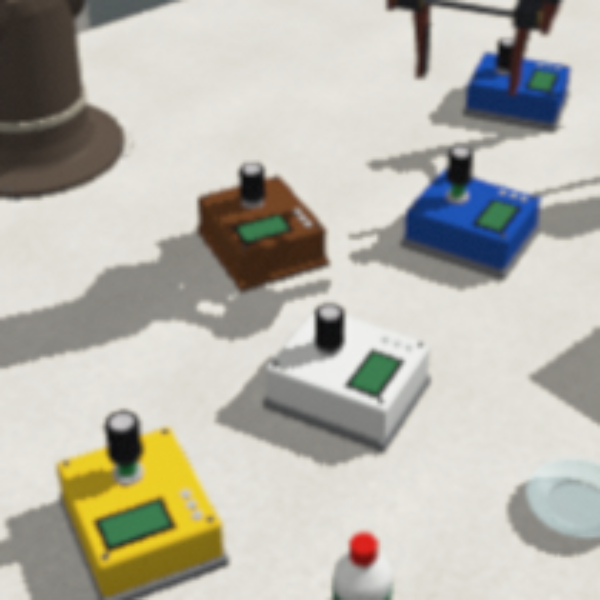

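View pics/wrist4.png

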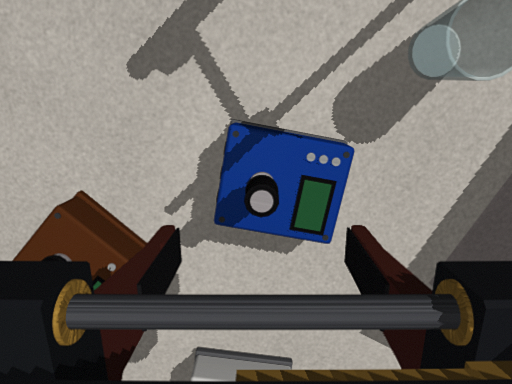

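The blue knob rests out by itself, with the green stem at (458,190) in the scene crop. White is still in, yellow is still out, and the gripper touches nothing. Handing in.

```bash
python3 -c "
from plant import r
print(r.job_done())"
```

```text
the job is handed in; nothing more can be done
None
```

The blue logger is switched on. I gripped the black knob on the blue logger nearest the base (0.54 m, against 0.61 m for the other), pulled it straight up about 16 mm, let go and lifted clear. The job was handed in at about 8.3 s.

Last checks, with the gripper open and clear:
- **Blue knob:** its top went from 0.0923 m to about 0.1085–0.109 m and stayed there after release, with the green stem showing.
- **White knob:** still in, top at about 0.093 m.
- **Yellow knob:** still out, top at about 0.110 m.
- **Brown and the other blue logger:** neither was touched. I re-measured the brown one; the far blue one I only checked by eye.
- **Forces:** the wrist force readings I took stayed under 10 N and were near zero at the end.

No check failed. The top and wrist cameras differed by about 2 mm on the knob's axis, which is within the calibration.

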